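Put three breakfast things back in one another's places

TASK

The glass jar, the egg cup and the yellow egg ring stand in one another's places: put the egg cup on the saucer, the jar on the square cork mat and the egg ring on the ribbed drying tray, each upright in the middle of its place, one thing to a place. Use the empty wooden board with the handle to park one of them on the way; it ends empty. The glossy cart top scratches, so never set any of the three down on it; set things down gently without tipping or dropping them, and leave the grey caddy and the two spoons where they are.

Things in the scene. Friction and masses are not known exactly. Their poses are not given: they have to be found in the camera images.
- jar: Glass jar with a black twist cap (closed), round, upright: 58 mm diameter both at body and cap, 90 mm tall, the cap being the top 20 mm (70 to 90 mm up); about 0.2 kg. Grip it across cap and shoulder, 60 to 85 mm up. Origin: centre of its underside; z up. It starts on the drying tray.
- egg_cup: White ceramic egg cup, round, upright: foot 44 mm diameter, narrow stem, bowl 48 mm outside diameter over its top 16 mm, 66 mm tall in all; about 90 g. Grip the bowl from outside, 50 to 60 mm up. Origin: centre of the underside of its foot; z up. It starts on the cork mat.
- egg_ring: Rigid yellow silicone egg ring lying flat: 84 mm outside diameter, wall 6 mm, 18 mm high. One upright grip tab on its rim, 10 mm thick (along ring x, radial), 24 mm wide (y), rises to 50 mm above the underside, centred 39 mm from the ring's centre along +x. 50 g. Pinch the tab across its thickness, 35 to 45 mm up. Origin: ring centre at its underside; z up. Starts on the saucer.
- saucer: White round ceramic saucer, 144 mm diameter, with a flat well about 105 mm across and a sloping rim 15 mm above the cart. It is fixed; its top, where things stand, is flat and 8 mm above the cart. Origin: centre of its underside, at cart height; z up. Place for the egg cup.
- cork_mat: Square cork mat, 110 x 110 x 8 mm. It is fixed; its top, where things stand, is flat and 8 mm above the cart. Origin: centre of its underside, at cart height; z up. Place for the jar.
- drying_tray: Oblong drying tray, dark metal with light aluminium ribs along its long side, 140 mm (its x) x 105 mm (its y) x 8 mm. It is fixed; its top, where things stand, is flat and 8 mm above the cart. Origin: centre of its underside, at cart height; z up. Place for the egg ring.
- board: Small wooden board, 110 x 110 x 8 mm, with a handle 48 mm long and 30 mm wide sticking out along its +x. It is fixed; its top, where things stand, is flat and 8 mm above the cart. Origin: centre of its underside, at cart height; z up. The origin is the centre of the square part. Empty at the start: the free spot for parking; empty again at the end.
- caddy: Grey plastic utensil caddy, open box 70 x 90 mm, 95 mm tall, loose, a bystander. Origin: centre of its underside.
- spoon0: Aluminium spoon about 130 mm long lying on the cart, loose, a bystander (the one nearer the robot). Origin: near its middle, on the cart; it lies along its x, bowl to +x.
- spoon1: Aluminium spoon about 130 mm long lying on the cart, loose, a bystander (the one farther from the robot). Origin: near its middle, on the cart; it lies along its x, bowl to +x.
Not all that is in view belongs to the job. Several things have the shape of the jar; the one meant has the colours described above. Of the things that look like the egg_cup, the smaller one is meant.

How it is judged:
On the way:
1. one of the three things stands parked on the wooden board, released (((horizontal distance between jar and board below 0.05 m and z of jar in the frame of board between 0.004 and 0.014 m and angle between jar's own z axis and vertical below 0.15 rad and linear speed of jar below 0.02 m/s and contact force between the fingers and jar below 0.1 N) or (horizontal distance between egg_cup and board below 0.05 m and z of egg_cup in the frame of board between 0.004 and 0.014 m and angle between egg_cup's own z axis and vertical below 0.15 rad and linear speed of egg_cup below 0.02 m/s and contact force between the fingers and egg_cup below 0.1 N) or (horizontal distance between egg_ring and board below 0.05 m and z of egg_ring in the frame of board between 0.004 and 0.014 m and angle between egg_ring's own z axis and vertical below 0.15 rad and linear speed of egg_ring below 0.02 m/s and contact force between the fingers and egg_ring below 0.1 N))), for 0.2 s.
At the end, for the whole second after the job is handed in: The egg cup on the saucer, the jar on the cork mat and the egg ring on the drying tray, each within 15 mm of the middle of its place, standing on it (underside 4 to 14 mm above the cart), upright within 0.15 rad, released and at rest (so the board is empty) (horizontal distance between jar and cork_mat below 0.015 m and z of jar in the frame of cork_mat between 0.004 and 0.014 m and angle between each of jar, egg_cup, egg_ring's own z axis and vertical below 0.15 rad and linear speed of each of jar, egg_cup, egg_ring below 0.02 m/s and contact force between the fingers and jar below 0.1 N and horizontal distance between egg_cup and saucer below 0.015 m and z of egg_cup in the frame of saucer between 0.004 and 0.014 m and contact force between the fingers and egg_cup below 0.1 N and horizontal distance between egg_ring and drying_tray below 0.015 m and z of egg_ring in the frame of drying_tray between 0.004 and 0.014 m and contact force between the fingers and egg_ring below 0.1 N); the robot touches nothing.
It fails at once if the jar, egg cup or egg ring is set on the bare cart top (centre of its underside less than 4 mm above it) (height (world z) of any of jar, egg_cup, egg_ring below 0.004 m).
It fails at once if the jar, egg cup or egg ring is tipped by more than 0.6 rad (angle between any of jar, egg_cup, egg_ring's own z axis and vertical above 0.6 rad).
It fails at once if the jar, egg cup or egg ring is dropped or thrown (faster than 0.6 m/s, a fall of about 18 mm, while the fingers do not touch it) ((linear speed of jar above 0.6 m/s and contact force between the fingers and jar below 0.02 N) or (linear speed of egg_cup above 0.6 m/s and contact force between the fingers and egg_cup below 0.02 N) or (linear speed of egg_ring above 0.6 m/s and contact force between the fingers and egg_ring below 0.02 N)).
It fails at once if the caddy or a spoon is shifted by more than 20 mm (distance of any of caddy, spoon0, spoon1 from where it was at the start of the episode above 0.02 m).
It also fails if it takes over 115 s, if anything falls off the work surface, if the arm or the gripper's body presses on something with over 40 N, if the wrist force passes 120 N, or if a joint passes its speed limit or range.

ROBOT

A 7-joint arm with a two-finger parallel gripper is mounted at the origin on the work surface. World frame = base frame: x ahead of the robot, y to its left, z up, the work surface at z = 0. Lengths are in m, angles in rad, forces in N, time in s.
With the tool pointing down it reaches from about 0.35 to 0.9 m from the base axis. Payload 8.1 kg.
Tool frame: the origin (TCP) lies at the very end of the fingers, on their centre line; the grasp point (between the pads) lies 19 mm behind it (robot.hold_point_z is the distance from the TCP to the grasp point, in m); z points along the fingers, y is the line along which they close (so a half turn about z gives the same grasp; the last joint's range is limited). The gripper opens to 85 mm and grips with 20 to 120 N. Pads are 22 mm wide; open, the fingers measure 114 mm over their backs; the gripper's body (76 mm by 85 mm) begins 54 mm behind the grasp point. The pads swing forward as they close: fully open they stand 13 mm farther back than shut.
Start: joints at [1.095, 0.434, 0.025, 1.573, -0.012, 1.134, -0.075], TCP at [0.228, -0.582, 0.21] pointing down, gripper open.
Joint ranges: [-2.62, 2.62], [-0.44, 2.09], [-1.27, 1.32], [0.08, 2.57], [-1.32, 4.46], [0.12, 2], [-2.74, 2.74]. Speed limits (rad/s): [2.22, 2.22, 3.01, 3.01, 3.14, 3.14, 3.14].

INTERFACE

Orientations are given as [roll, pitch, yaw] about the fixed x, y, z axes, in that order (R = Rz(yaw) Ry(pitch) Rx(roll)).
In Python, from rig import robot, solver, grab_frame, finder gives the robot as it stands. The module is installed in compiled form; this text tells all that it offers. Calls block until the motion is done:
- robot.move_ptp(position, orientation): joint-space move of the TCP to a pose.
- robot.move_linear(position, orientation=None, speed=0.15, stop_force=None): straight line of the TCP; orientation=None keeps the orientation; speed is the mean speed in m/s. With stop_force (N) it stops when the force on the tool has changed by that much, and returns True; else False.
- robot.set_joints(angles): joint-space move.
- robot.gripper_to(opening): opening from 0.0 (shut) to 1.0 (fully open); the grip force is fixed at half the most; returns when the fingers have stopped.
- robot.wait(seconds).
- solver.inverse_kinematics(position, orientation): joint angles nearest the present ones, or None.
- robot.observe(): the state.
- grab_frame(name): name is "side" or "top" or "wrist"; returns a dict with "color" (400x640x3 uint8, red, green, blue), "vfov" (degrees; the focal length in pixels is half the picture's height over the tangent of half this angle, whatever the lens; pixels are square), "cx", "cy" (the principal point, pixels), "R" (3x3) and "t" (3): a world point X has camera coordinates R X + t. Camera axes: x right, y down, z forward; pixel columns grow to the right and rows downward; lengths in m; the calibration is good to about 2 mm. A picture is of the moment at which its call begins. There is no depth.
A pose or a line that the arm cannot do raises robot.IKError and nothing moves.
- robot.hand_in(): hands the job in; it is judged then, once.
Trained networks look in a picture, given as the dict that the camera call returned (one of the last four; its "shot" number tells which), for a name from the list of things; names that differ only in an ending like _2 or _b are one class to them, and where a whole thing is asked for, a point or a joint stands for the part that bears it (a point fixed in the world has none). Each returns a list of dicts, best first, with "confidence" (0 to 1); they miss things now and then, are a little off and sometimes report something else, mostly with a low value. They report only what shows in the picture. A call takes as long as a camera call. They do not tell look-alikes from the thing itself.
- finder.boxes_of(picture, target): "point" ([x, y, z] in m, in world coordinates, good to about 4 mm: the middle of the surface that is visible of it).
- finder.trace(picture, target): "pixels" (400x640 bool, what is visible of it).
The state is a dict: "time_s": time; "joint_positions": joint angles; "joint_vel": joint speeds; "joint_efforts": joint torques, N m; "tcp_pos": TCP position; "tcp_rot": TCP orientation; "ft_force": force on the tool from outside, world axes, zero at the start; "torque": the same for the moment, N m; "gripper_width": opening from 0.0 (shut) to 1.0 (fully open); "grasp_force": force on a finger pad.
Only numpy, scipy, OpenCV 4.12 (cv2) and the standard library are available. Lean on these libraries where they do the work, as an engineer would, in place of code of your own. Each camera call takes 0.05 s, during which the arm holds its last target. There are 200 camera calls.

## Working session

There is one attempt and no reset: what is moved stays moved. The work goes in short steps, each a Python script; the robot and the scene stay as the last script left them, time stands still between calls to the robot, and variables do not carry over. Pictures are saved under pics/ and viewed, at most 14 in all, crops included, and the job is handed in when it is done.

```bash
mkdir -p pics; cat > a.py <<'E'
from rig import robot, solver, grab_frame, finder
import cv2, numpy as np
for n in ["top","side"]:
    f=grab_frame(n); cv2.imwrite(f"pics/{n}0.png",f["color"][:,:,::-1])
    C=-f["R"].T@f["t"]; print(n,C.round(3),f["vfov"],f["R"][2].round(2))
    for t in ["jar","egg_cup","egg_ring","saucer","cork_mat","drying_tray","board","caddy","spoon0"]:
        print(t,[(np.round(d["point"],3).tolist(),round(d["confidence"],2)) for d in finder.boxes_of(f,t)])
s=robot.observe(); print(s["tcp_rot"],s["time_s"],robot.hold_point_z)
E
python3 a.py
```

```text
top [ 0.498 -0.003  0.989] 48.631915900429206 [ 0.1 -0.  -1. ]
jar [([0.482, 0.353, 0.099], 0.85), ([0.619, 0.3, 0.09], 0.68)]
egg_cup [([0.521, -0.118, 0.048], 0.89), ([0.386, -0.101, 0.059], 0.61)]
egg_ring [([0.592, 0.136, 0.026], 0.85), ([0.747, -0.287, 0.005], 0.65)]
saucer [([0.58, 0.123, 0.01], 0.95)]
cork_mat [([0.53, -0.111, 0.012], 0.61)]
drying_tray [([0.48, 0.351, 0.1], 0.58), ([0.735, 0.304, 0.055], 0.26)]
board [([0.462, -0.346, 0.01], 0.92)]
caddy [([0.733, 0.306, 0.055], 0.6)]
spoon0 [([0.698, -0.285, 0.004], 0.84), ([0.751, -0.284, 0.006], 0.76)]
side [0.547 0.733 0.644] 52.97253155784049 [ 0.01 -0.77 -0.63]
jar [([0.617, 0.33, 0.08], 0.91), ([0.48, 0.379, 0.087], 0.72)]
egg_cup [([0.518, -0.11, 0.059], 0.74), ([0.388, -0.085, 0.07], 0.71), ([0.536, -0.103, 0.007], 0.7), ([0.588, 0.156, 0.022], 0.33)]
egg_ring [([0.586, 0.156, 0.024], 0.84)]
saucer []
cork_mat [([0.536, -0.099, 0.005], 0.71)]
drying_tray [([0.5, 0.375, 0.004], 0.65), ([0.48, 0.383, 0.089], 0.36)]
board [([0.466, -0.336, 0.003], 0.91)]
caddy [([0.727, 0.314, 0.062], 0.93)]
spoon0 []
[-3.14158581e+00  2.13914295e-05  3.72723972e-01] 1.0 0.0187
```

View pics/top0.png

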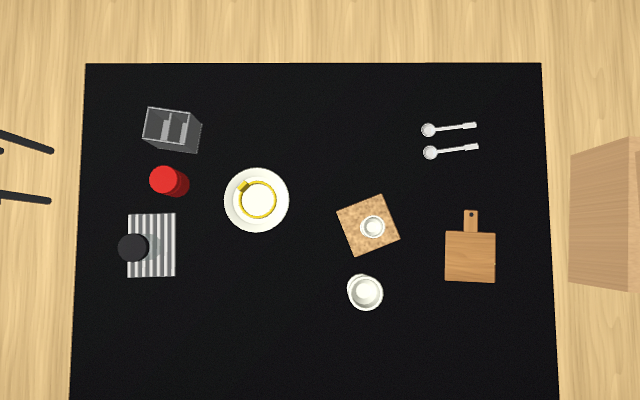

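View pics/side0.png

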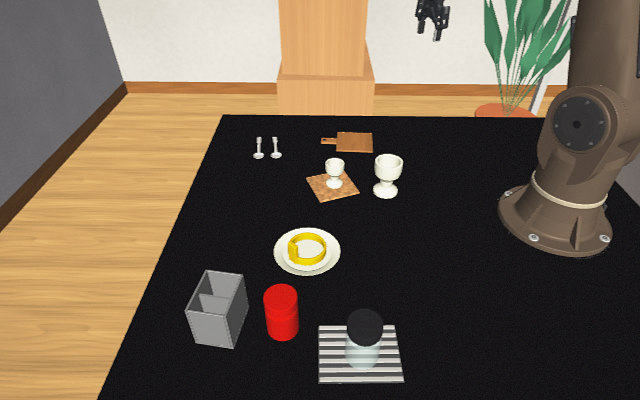

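The top view shows the jar with the black cap at about (133,247) on the ribbed tray, and the red look-alike at (165,180). The ring is on the saucer at (257,200) with its tab at (243,187), the small egg cup is on the mat at (372,227) and the big cup stands alone at (365,292). The board is at (470,257) with its handle pointing up in the picture. The side view agrees with this. Next I'll measure more precisely from the outlines.

```bash
cat > h.py <<'E'
from rig import robot, solver, grab_frame, finder
import cv2, numpy as np
def K(f):
    F=f["color"].shape[0]/2/np.tan(np.radians(f["vfov"]/2)); return F
def plane(f,uv,z):
    uv=np.atleast_2d(uv).astype(float); F=K(f)
    d=np.c_[(uv[:,0]-f["cx"])/F,(uv[:,1]-f["cy"])/F,np.ones(len(uv))]@f["R"]
    C=-f["R"].T@f["t"]; return (C+d*((z-C[2])/d[:,2])[:,None])[:,:2]
def hullrect(f,m,z):
    v,u=np.nonzero(m); P=plane(f,np.c_[u,v],z)
    (c,s,a)=cv2.minAreaRect((P*1000).astype(np.float32)); return np.round(c,1),np.round(s,1),round(a,1)
def win(m,r):  # keep window x0,y0,x1,y1
    o=np.zeros_like(m); o[r[1]:r[3],r[0]:r[2]]=m[r[1]:r[3],r[0]:r[2]]; return o
def circ(f,m,z):
    v,u=np.nonzero(m); P=(plane(f,np.c_[u,v],z)*1000).astype(np.float32)
    c,r=cv2.minEnclosingCircle(P); return np.round(c,1),round(r,1)
E
cat > b.py <<'E'
from h import *
f=grab_frame("top"); c=f["color"].astype(int); g=c.sum(2); R,G,B=c[...,0],c[...,1],c[...,2]
hsv=cv2.cvtColor(f["color"],cv2.COLOR_RGB2HSV)
print("tray",hullrect(f,win(g>200,(120,205,182,285)),.008))
m=win(hsv[...,1]>60,(330,185,405,265))&(g>200); print("mat",hullrect(f,m,.008))
m=win(g>200,(440,229,500,290)); print("board",hullrect(f,m,.008))
print("saucer",circ(f,win(g>200,(215,160,297,240)),.015))
m=(hsv[...,1]>120)&(g>150); m=win(m,(215,160,297,240)); print("ring all z.026",circ(f,m,.026))
v,u=np.nonzero(m); print(len(u))
for n in ["jar","egg_cup"]:
    for d in finder.trace(f,n)[:2]:
        v,u=np.nonzero(d["pixels"]); z={"jar":.098,"egg_cup":.074}[n]
        print(n,d["confidence"].__round__(2),u.min(),u.max(),v.min(),v.max(),circ(f,d["pixels"],z))
def z(x0,y0,x1,y1,k): return cv2.resize(f["color"][y0:y1,x0:x1,::-1],None,fx=k,fy=k,interpolation=cv2.INTER_CUBIC)
cv2.imwrite("pics/z.png",np.hstack([z(105,205,185,285,4),z(218,160,298,240,4)]))
# rim of the cup: bright white in mat region
m=win((hsv[...,1]<40)&(g>330),(350,205,395,250)); v,u=np.nonzero(m); print("cup",u.min(),u.max(),v.min(),v.max(),circ(f,m,.074))
m=win(g<45,(110,225,150,270)); print(np.percentile(g[240:255,120:145],[5,50,95]),g[300,100:120])
E
python3 b.py
```

```text
tray (array([486.4, 357.3]), array([139.3, 105. ]), 1.5)
mat (array([ 528.4, -120. ]), array([110.4, 111.5]), 21.4)
board (array([ 461.3, -343.8]), array([110.6, 115.3]), 87.6)
saucer (array([584.6, 126.7]), 72.9)
ring all z.026 (array([586.4, 127.8]), 46.5)
335
jar 0.88 118 160 234 262 (array([482.3, 348.1]), 42.3)
jar 0.56 150 188 166 196 (array([614.4, 292.3]), 41.1)
egg_cup 0.86 360 384 215 237 (array([ 521.4, -120.5]), 25.2)
egg_cup 0.68 347 382 274 310 (array([ 390. , -101.6]), 38.3)
cup 360 384 215 237 (array([ 522.7, -120.9]), 25.9)
[157. 163. 169.] [61 76 76 75 75 71 71 70 83 68 69 77 74 63 73 74 68 78 62 72]
```

View pics/z.png

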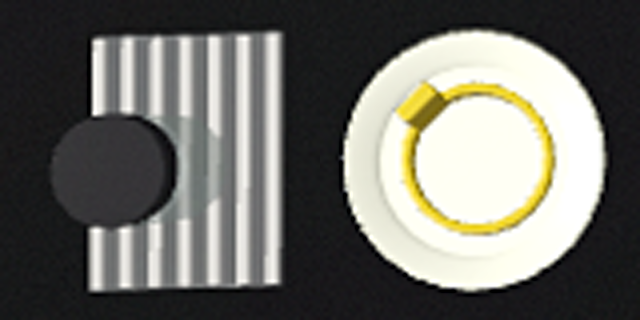

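The crop shows the cap disc centred at about (131.9,247.5) with a diameter of 28.6 px, which fits 58 mm. The ring is centred at about (257.7,199.8), with the tab to its upper left. I'll start with the egg cup and take a wrist look on the way.

```bash
cat > c.py <<'E'
from h import *
f=grab_frame("top")
J=plane(f,[131.5,247.1],.098)[0]; Rg=plane(f,[257.4,199.5],.026)[0]; T=plane(f,[242.7,185],.058)[0]
print("jar",J,"ring",Rg,"tab",T,np.linalg.norm(T-Rg),np.degrees(np.arctan2(*(T-Rg)[::-1])))
D=[np.pi,0,0]
for p in [(.5225,-.121),J,(.5284,-.12),(.4613,-.3438),T,(.5846,.1267),(.51,.385)]:
    for z in (.05,.25): print(p,z,solver.inverse_kinematics([*p,z],D) is not None,end=" ")
print()
robot.move_ptp([.45,-.121,.27],D)
f=grab_frame("wrist"); cv2.imwrite("pics/w1.png",f["color"][:,:,::-1])
for t in ["egg_cup","cork_mat"]: print(t,[(np.round(d["point"],3).tolist(),round(d["confidence"],2)) for d in finder.boxes_of(f,t)])
for d in finder.trace(f,"egg_cup")[:2]:
    v,u=np.nonzero(d["pixels"]); print(u.min(),u.max(),v.min(),v.max(),circ(f,d["pixels"],.074))
print(robot.observe()["time_s"])
E
python3 c.py
```

```text
jar [0.4825757  0.36315346] ring [0.58359208 0.12228908] tab [0.61165273 0.1495066 ] 0.03909211633470031 44.12616206686098
(0.5225, -0.121) 0.05 True (0.5225, -0.121) 0.25 True [0.4825757  0.36315346] 0.05 True [0.4825757  0.36315346] 0.25 True (0.5284, -0.12) 0.05 True (0.5284, -0.12) 0.25 True (0.4613, -0.3438) 0.05 True (0.4613, -0.3438) 0.25 True [0.61165273 0.1495066 ] 0.05 True [0.61165273 0.1495066 ] 0.25 True (0.5846, 0.1267) 0.05 True (0.5846, 0.1267) 0.25 True (0.51, 0.385) 0.05 True (0.51, 0.385) 0.25 True 
egg_cup [([0.522, -0.125, 0.051], 0.91), ([0.383, -0.106, 0.064], 0.88)]
cork_mat [([0.54, -0.114, 0.006], 0.7)]
298 337 88 129 (array([ 522.5, -124. ]), 23.7)
275 330 177 245 (array([ 391.9, -106.7]), 48.3)
3.2667
```

View pics/w1.png

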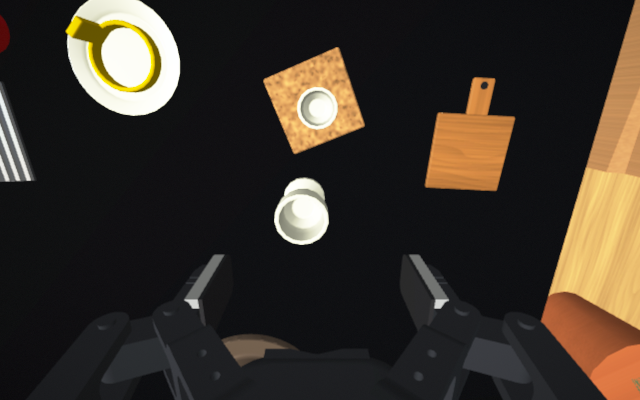

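The wrist view shows the small cup at (318,108) on the mat, agreeing with the top view to within 3 mm. Now I'll pick up the cup and park it on the board.

```bash
cat >> h.py <<'E'
UP=.24
def D(yaw): return [np.pi,0,yaw]
def pick(xy,z,yaw=0.,open_=1.0):
    robot.gripper_to(open_)
    robot.move_ptp([*xy,UP],D(yaw))
    robot.move_linear([*xy,z],speed=.12)
    robot.gripper_to(0.); s=robot.observe(); print("grip",s["gripper_width"],s["grasp_force"])
    robot.move_linear([*xy,z+.03],speed=.06); robot.move_linear([*xy,UP],speed=.2)
    s=robot.observe(); print("lifted",s["gripper_width"],s["grasp_force"],s["time_s"])
def place(xy,z,yaw=0.,open_=1.0):
    robot.move_ptp([*xy,UP],D(yaw))
    robot.move_linear([*xy,z+.02],speed=.15)
    print("contact",robot.move_linear([*xy,z-.002],speed=.02,stop_force=3.),robot.observe()["tcp_pos"][2]-z)
    robot.gripper_to(open_); robot.wait(.3)
    robot.move_linear([*xy,UP],speed=.15); print("t",robot.observe()["time_s"])
E
python3 - <<'E'
from h import *
pick((.5225,-.1225),.041); 
f=grab_frame("wrist"); cv2.imwrite("pics/w2.png",f["color"][:,:,::-1])
place((.459,-.344),.041)
for n in("side",):
    f=grab_frame(n); cv2.imwrite("pics/s2.png",f["color"][:,:,::-1])
E
```

```text
grip 0.5227316159794712 59.70827689860016
lifted 0.5261765271581922 61.25147914979607 7.8167
contact True 0.000959563083608235
t 13.2583
```

View pics/s2.png

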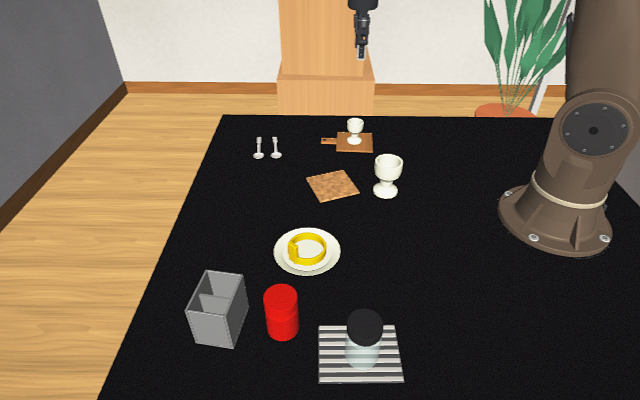

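The cup stands upright on the board at (355,130), and the mat at (333,186) is clear. I'll re-measure the mat and look at the jar from the wrist.

```bash
python3 - <<'E'
from h import *
def mat(f,r):
    hsv=cv2.cvtColor(f["color"],cv2.COLOR_RGB2HSV); g=f["color"].astype(int).sum(2)
    m=win((hsv[...,1]>60)&(g>200),r); return hullrect(f,m,.008)
f=grab_frame("top"); print("mat top",mat(f,(330,185,405,265)))
f=grab_frame("side"); print("mat side",mat(f,(300,165,365,206)))
robot.move_ptp([.41,.355,.27],D(0))
f=grab_frame("wrist"); cv2.imwrite("pics/w3.png",f["color"][:,:,::-1])
for d in finder.trace(f,"jar")[:2]:
    v,u=np.nonzero(d["pixels"]); print(u.min(),u.max(),v.min(),v.max(),circ(f,d["pixels"],.098))
E
```

```text
mat top (array([ 528.3, -119.9]), array([110.4, 111.5]), 21.6)
mat side (array([ 528.4, -114.4]), array([111.6, 114.8]), 21.5)
282 333 84 137 (array([481.4, 362.4]), 29.1)
330 374 0 19 (array([585.4, 317.9]), 21.8)
```

View pics/w3.png

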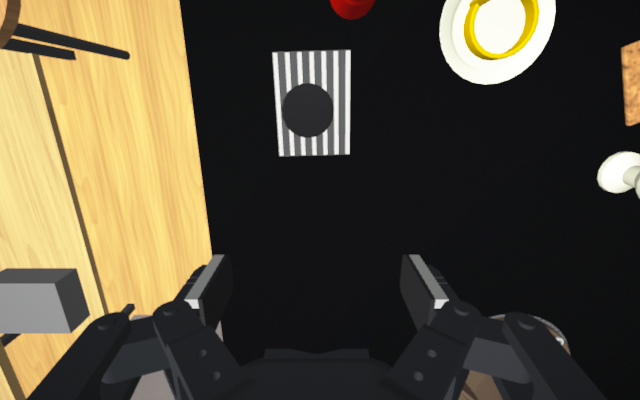

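The wrist view shows the jar cap at (308,110) with the fitted radius at 29.1 mm, and both cameras agree. I'll move the jar to the mat.

```bash
python3 - <<'E'
from h import *
pick((.482,.363),.059)
f=grab_frame("top"); print("tray",hullrect(f,win(f["color"].astype(int).sum(2)>200,(120,205,182,285)),.008))
place((.5285,-.119),.059)
f=grab_frame("top"); cv2.imwrite("pics/t4.png",f["color"][:,:,::-1])
# ring look
robot.move_ptp([.53,.13,.27],D(0))
f=grab_frame("wrist"); cv2.imwrite("pics/w4.png",f["color"][:,:,::-1])
print(robot.observe()["time_s"])
E
```

```text
grip 0.6528314319360234 62.609771490097046
lifted 0.6509364899753868 63.73795509338379 20.2333
tray (array([486.1, 365.3]), array([139.3, 121. ]), 1.6)
contact True 0.0009181951012475278
t 26.225
27.3083
```

View pics/t4.png

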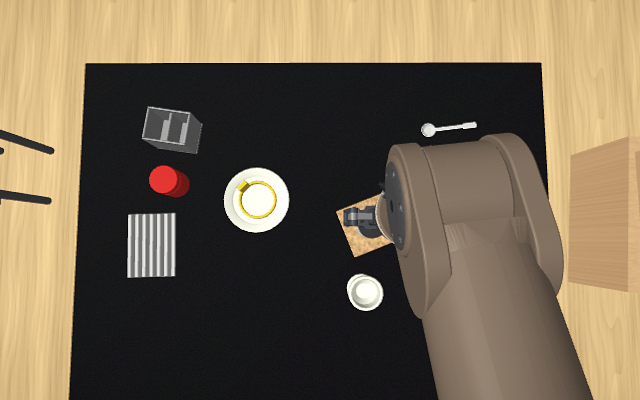

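View pics/w4.png

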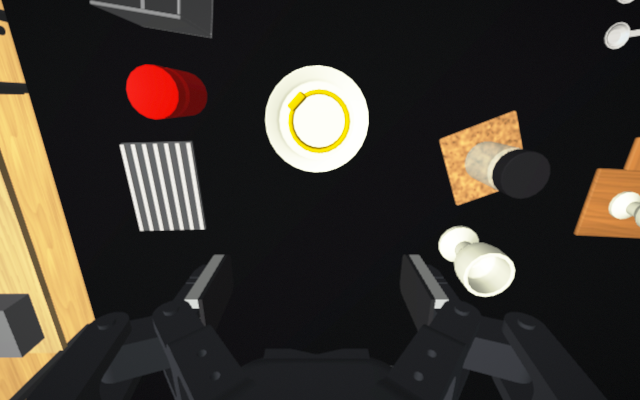

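The top view shows the tray clear. The wrist view shows the jar standing on the mat at (500,168) and the ring at (319,120) with its tab at (297,101). I'll compute the ring's position and heading from this viewpoint.

```bash
python3 - <<'E'
from h import *
f=grab_frame("wrist"); c=f["color"]
hsv=cv2.cvtColor(c,cv2.COLOR_RGB2HSV); m=win((hsv[...,1]>120)&(c.astype(int).sum(2)>150),(275,75,360,165))
g=m.copy(); g[:112,:308]=False
v,u=np.nonzero(g); P=(plane(f,np.c_[u,v],.026)*1000)
print("ring hull",circ(f,g,.026), P.min(0),P.max(0))
print("saucer",circ(f,win(c.astype(int).sum(2)>200,(255,55,380,180)),.015))
cv2.imwrite("pics/z5.png",cv2.resize(c[80:160,275:365,::-1],None,fx=6,fy=6,interpolation=cv2.INTER_CUBIC))
print("tray wrist",hullrect(f,win(c.astype(int).sum(2)>200,(112,132,212,240)),.008))
f=grab_frame("top"); print("tray top",hullrect(f,win(f["color"].astype(int).sum(2)>200,(120,205,182,285)),.008))
E
```

```text
ring hull (array([584.5, 124.1]), 41.3) [543.75474601  83.51223018] [624.81263409 164.67638477]
saucer (array([584.2, 126.9]), 72.7)
tray wrist (array([486.7, 357.6]), array([139.7, 106.5]), 1.4)
tray top (array([487.3, 359.3]), array([176.8, 135.1]), 1.5)
```

View pics/z5.png

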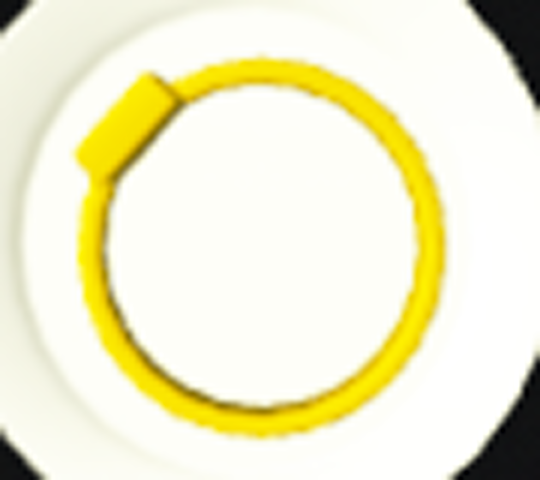

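The crop shows the tab top centred at about (128,127), and its inner edge gives a heading of about 48°.

```bash
python3 - <<'E'
from h import *
f=grab_frame("wrist")
T=plane(f,[295.9,100.8],.058)[0]; E=plane(f,[[275+183/6-.4,80+100/6-.4],[275+115/6-.4,80+180/6-.4]],.058); e=E[1]-E[0]
C=np.array([.584,.1233]); print(T,np.linalg.norm(T-C),np.degrees(np.arctan2(*(T-C)[::-1])),np.degrees(np.arctan2(e[1],e[0]))-90,np.linalg.norm(e))
a=np.arctan2(*(T-C)[::-1]); n=np.array([np.cos(a),np.sin(a)]); Tb=C+.039*n
assert np.linalg.norm(Tb-T)<.005
yaw=a-np.pi/2
tgt=np.array([.4865,.3575])+.039*n
print(np.degrees(yaw),Tb,tgt,solver.inverse_kinematics([*tgt,.03],D(yaw)) is not None)
pick(Tb,.0315,yaw,.5)
f=grab_frame("side"); cv2.imwrite("pics/s6.png",f["color"][:,:,::-1])
np.save("tgt.npy",[*tgt,yaw])
E
```

```text
[0.61160863 0.15144429] 0.03942508909416594 45.55046474699864 47.41503128993537 0.020909364516401557
-44.44953525300136 [0.61131095 0.15114083] [0.51381095 0.38534083] True
grip 0.0847784462648356 58.891053199768066
lifted 0.08723629710268173 58.652746081352234 32.6
```

View pics/s6.png

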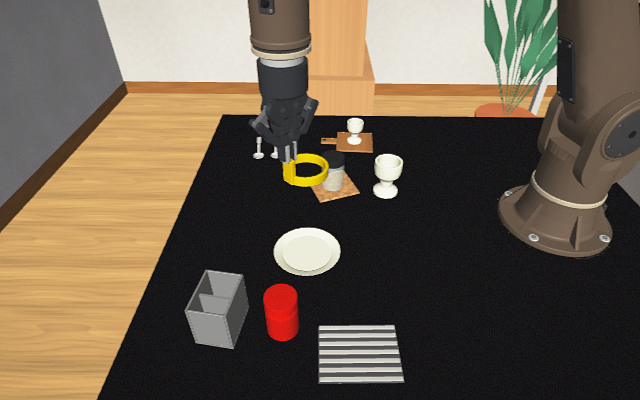

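The ring hangs level from its tab at (305,168), and the tray and saucer are clear. I'll place the ring, then move the cup to the saucer.

```bash
python3 - <<'E'
from h import *
x,y,yaw=np.load("tgt.npy")
place((x,y),.0315,yaw,.5)
robot.move_ptp([.40,-.344,.27],D(0)); robot.gripper_to(1.)
f=grab_frame("wrist")
for d in finder.trace(f,"egg_cup")[:3]:
    print(round(d["confidence"],2),circ(f,d["pixels"],.074))
f=grab_frame("top"); cv2.imwrite("pics/t7.png",f["color"][:,:,::-1])
print(robot.observe()["time_s"])
E
```

```text
contact True 0.0005097337792983325
t 38.4417
0.83 (array([ 393.1, -112.9]), 60.2)
0.58 (array([ 458.9, -345.4]), 24.0)
41.7083
```

View pics/t7.png

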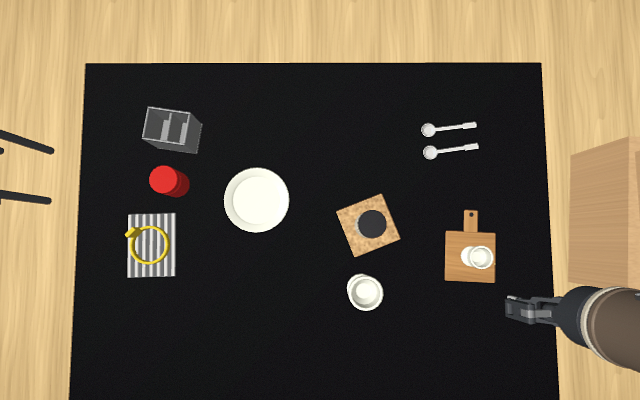

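The ring lies centred on the tray at (150,245), the jar's cap is at (372,224) on the mat, and the cup is on the board at (480,257). The last move takes the cup to the saucer.

```bash
python3 - <<'E'
from h import *
pick((.459,-.3445),.041)
place((.5844,.1265),.041)
robot.move_ptp([.30,-.45,.3],D(0))
f=grab_frame("top"); cv2.imwrite("pics/t8.png",f["color"][:,:,::-1])
for n,z in(("egg_cup",.074),("jar",.098)):
    for d in finder.trace(f,n)[:3]: print(n,circ(f,d["pixels"],z))
hsv=cv2.cvtColor(f["color"],cv2.COLOR_RGB2HSV); m=win((hsv[...,1]>120)&(f["color"].sum(2,dtype=int)>150),(110,205,185,285)); g=m.copy(); g[:241,:142]=False
print("ring",circ(f,g,.026))
E
```

```text
grip 0.5257265405156607 59.52203078661114
lifted 0.5213726610270576 61.24416162259877 46.2167
contact True 0.0010966972088883378
t 52.4583
egg_cup (array([583.2, 123.4]), 26.1)
egg_cup (array([ 389.8, -101.6]), 38.1)
jar (array([612.3, 293.2]), 41.4)
jar (array([ 526.7, -114.1]), 32.7)
ring (array([486.7, 354.6]), 43.7)
```

View pics/t8.png

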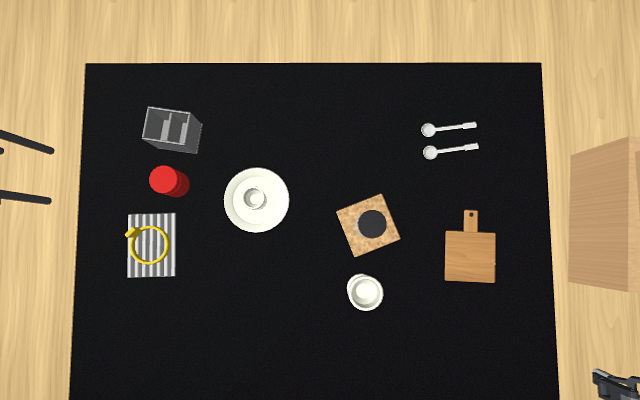

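All three are within a few mm of their centres: the cup on the saucer at (256,199), the jar on the mat at (372,224) and the ring on the tray at (150,245). The board is empty.

```bash
python3 -c "
from rig import robot
print(robot.hand_in())"
```

```text
the job is handed in; nothing more can be done
None
```

The job is handed in: the egg cup is on the saucer, the jar on the cork mat and the egg ring on the drying tray, each within about 6 mm of centre in the last picture, with the board empty and the caddy and spoons untouched; the hand-in returned no verdict.

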